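# Scoop packing blocks and strike off the surplus

## Robot

A 6-joint arm with a two-finger parallel gripper is mounted at the origin on a cart in front of the work surface, level with it; the furniture and walls round the work are solid. World frame = base frame: x ahead of the robot, y to its left, z up, the work surface at z = 0. Lengths are in m, angles in degrees, forces in N, time in s.
With the tool pointing down it reaches from about 0.4 to 0.825 m from the base axis. Payload 7 kg.
Tool frame: the origin (TCP) lies on the centre line of the jaws, within the pads' length; the fingertips stand 14 mm ahead of it and the grasp point (between the pads) lies 5 mm behind it; z points along the fingers, y is the line along which they close (so a half turn about z gives the same grasp; the last joint's range is limited). The gripper opens to 85 mm and grips with 20 to 120 N. Pads are 22 mm wide; open, the fingers measure 114 mm over their backs; the gripper's body (76 mm by 85 mm) begins 54 mm behind the grasp point. The pads swing forward as they close: fully open they stand 13 mm farther back than shut.
Start: joints at [88.642, 20.546, 0.682, 0, -70.136, -16.507], TCP at [0.207, 0.642, 0.245] pointing down, gripper open.
Joint ranges: [-176.03, 176.03], [-82.01, 121.73], [-58.28, 71.71], [-173.87, 95.51], [-174.79, -0.11], [-173.66, 173.66]. Speed limits (degrees/s): [136.94, 136.94, 172.46, 180, 180, 180].

## Interface

Orientations are given as [roll, pitch, yaw] about the fixed x, y, z axes, in that order (R = Rz(yaw) Ry(pitch) Rx(roll)).
In Python, from cell import arm gives the robot as it stands.
- The arm moves only by the tool carry_out, never from a script. Its argument "motion" is a list of rows, each a list of 7 numbers: the turn, a rotation vector about the tool's x, y, z in rad, then the shift along the tool's x, y, z in mm, then the opening, from -1 (shut) to 1 (fully open). A call has 1 to 10 rows; each row is the pose to reach, as a shift and turn from the pose commanded when the call began, along the tool's axes at that moment; what a row does not reach only later rows make up. A row lasts 1/12 s, in which the tool goes at most 41.7 mm and 7.16 degrees, less where a joint would pass 70% of its speed; a pose out of reach is approached as far as the arm can. A call with a gripper value outside its range is refused whole. The fingers move at their own pace and stop on an object; "force" is the grip in N (left out, the last holds). Time passes only in rows, so rows that repeat a pose let the fingers close. It gives the time, the measured TCP pose, the force, the opening and the grip force at its end, in the units of the state.
- arm.read_state(): the state, without advancing time (a new reading comes with each control period).
- arm.grab_frame(name): name is "scene" or "top"; returns a dict with "img" (400x640x3 uint8, red, green, blue), "fx", "fy", "cx", "cy" (pixels), "dist" ([k1, k2, p1, p2, k3] as OpenCV has them; the pictures are not rectified), "rvec" (rotation vector, rad) and "tvec" (3), from world to camera coordinates, as OpenCV has them. Camera axes: x right, y down, z forward; pixel columns grow to the right and rows downward; lengths in m; the calibration is good to about 2 mm. A picture is of the moment at which its call begins. There is no depth.
- arm.job_done(): hands the job in; it is judged then, once.
The state is a dict: "time": time; "qpos": joint angles; "joint_velocities": joint speeds; "joint_efforts": joint torques, N m; "tool_pos": TCP position; "tcp_rot": TCP orientation; "force": force on the tool from outside, world axes, zero at the start; "ft_torque": the same for the moment, N m; "gripper_width": opening from 0.0 (shut) to 1.0 (fully open); "grip_force": force on a finger pad.
Only numpy, scipy, OpenCV 4.12 (cv2) and the standard library are available. Lean on these libraries where they do the work, as an engineer would, in place of code of your own. Each camera call takes 0.05 s, during which the arm holds its last target. There are 200 camera calls.

## Task

Slide the slotted scoop in under the two stacked packing blocks on the rack, lift them both, and, keeping the scoop level, draw it back out under the rack's strike bar so that the bar sweeps the upper block off into the rack. Then stand the scoop on the bench clear of the rack with the one level block still in it. Do not touch the blocks with the fingers.

Things in the scene. Friction and masses are not known exactly. Their poses are not given: they have to be found in the camera images.
- scoop: Loose aluminium scoop. Origin: centre of pan underside; +x to the open front, +z up. Well x -35..34, y +-57 mm; floor 3 thick, slotted y +-27 from the back wall out through the front; side/back walls 23 high, front lip 8. Flat neck to an upright wooden handle at x -120: 16 thick (x), 30 wide (y), 86 high. Grip it from above across the 16, 62 above the underside.
- rack: Fixed steel rack. Origin: bench level under the stack; +z up; scoop enters along +x, its +x along rack +x. Base plate x -75..70, y +-100 mm, 3 thick. Pedestal x +-22, y +-15, top at 26, carries the stack; the scoop's slot straddles it. Strike bar along y at x -55 (10 thick), underside at 72, top 84; posts at y +-88, 89 high. Back fence x 64, 45 high.
- block_low: Lower of the two equal wooden packing blocks, 50 x 95 x 20 mm, 60 g, lying flat on the pedestal, its 95 mm length along the rack's y, within 3 mm of the rack's centre. Origin: centre of its underside, +z up.
- block_top: Upper block of the stack, equal to the lower one (50 x 95 x 20 mm, 60 g), lying flat on top of it. Origin: centre of its underside, +z up.

How it is judged:
By the outcome, as a careful person would: the job done as asked, in the order asked, and still so for the second after the job is handed in, with the robot touching nothing.
It also fails if it takes over 42 s, if anything falls off the work surface, if the arm or the gripper's body presses on something with over 40 N, if the wrist force passes 120 N, or if a joint passes its speed limit or range.

## Working session

There is one attempt and no reset: what is moved stays moved. The work goes in short steps, Python scripts to look and compute and a tool call to move; the robot and the scene stay as the last step left them, time stands still between calls to the robot, and variables do not carry over. Pictures are saved under pics/ and viewed, at most 10 in all, crops included, and the job is handed in when it is done.

Besides the shell and the picture viewer there is one more tool, called after "Emit:" as name(argument=value, ...), one argument or row to a line, values as JSON. carry_out: Moves the arm, as the interface text tells. Its arguments: {"type":"object","properties":{"motion":{"type":"array"},"force":{"type":"number"}},"required":["motion"]}

```bash
ls; mkdir -p pics; python3 - <<'E'
from cell import arm
import cv2
s=arm.read_state();print(s)
for n in("scene","top"):
    f=arm.grab_frame(n);cv2.imwrite(f"pics/{n}0.png",f["img"][:,:,::-1]);print({k:v for k,v in f.items() if k!="img"})
E
```

```text
pics
{'time': 0.0, 'qpos': array([ 8.86406394e+01,  2.05908094e+01,  6.32936681e-01, -1.82805509e-02,
       -7.01333712e+01, -1.65072830e+01]), 'joint_velocities': array([ 0.03539719,  0.04218028,  0.08307963, -0.04081389,  0.04339314,
       -0.11843165]), 'joint_efforts': array([ 1.56060276e-03, -5.83322632e+01,  2.93418896e+01,  6.93660870e+00,
       -5.93193879e-03,  1.59545772e-05]), 'tool_pos': array([0.20698096, 0.64201295, 0.24437013]), 'tcp_rot': array([ 1.79907634e+02, -9.45157305e-03, -1.78728620e+01]), 'force': array([ 0.35098523,  0.4804705 , -0.44914562]), 'ft_torque': array([0.07101362, 0.01685671, 0.01903058]), 'grip_force': 0.0, 'gripper_width': 1.0039307917738856}
{'fx': 421.5510575092857, 'fy': 421.5510575092857, 'cx': 318.54123335779536, 'cy': 199.8475220870985, 'dist': array([-0.04848593,  0.        ,  0.        ,  0.        ,  0.        ]), 'rvec': array([ 1.23695632, -2.37151774,  0.89180787]), 'tvec': array([0.46460901, 0.2788364 , 0.68892418])}
{'fx': 445.3232769541442, 'fy': 445.3232769541442, 'cx': 317.4556872140919, 'cy': 203.33747313188314, 'dist': array([-0.10836208,  0.        ,  0.        ,  0.        ,  0.        ]), 'rvec': array([ 2.11617586, -2.17549994,  0.11119584]), 'tvec': array([0.24030459, 0.52994622, 0.84557955])}
```

View pics/scene0.png

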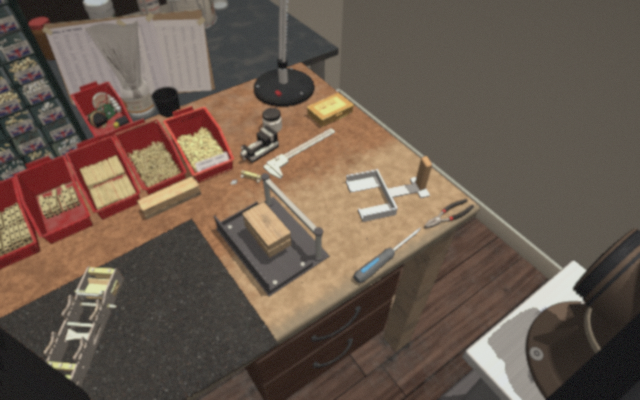

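View pics/top0.png

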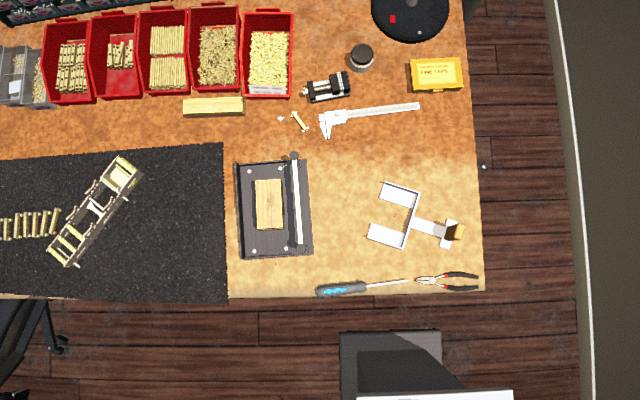

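```bash
cat > h.py <<'E'
import numpy as np,cv2
from scipy.optimize import least_squares
def proj(f,P): return cv2.projectPoints(np.float64(P).reshape(-1,1,3),f["rvec"],f["tvec"],np.array([[f["fx"],0,f["cx"]],[0,f["fy"],f["cy"]],[0,0,1]]),f["dist"])[0][:,0]
def ray(f,uv,z):
    K=np.array([[f["fx"],0,f["cx"]],[0,f["fy"],f["cy"]],[0,0,1]])
    n=cv2.undistortPoints(np.float64(uv).reshape(-1,1,2),K,f["dist"])[:,0]
    R=cv2.Rodrigues(f["rvec"])[0];d=np.c_[n,np.ones(len(n))]@R;c=-R.T@f["tvec"]
    return c+d*((z-c[2])/d[:,2])[:,None]
def pose(p,L):  # p=x,y,yaw ; L mm
    L=np.float64(L)/1e3;c,s=np.cos(p[2]),np.sin(p[2])
    return np.c_[p[0]+c*L[:,0]-s*L[:,1],p[1]+s*L[:,0]+c*L[:,1],L[:,2]]
E
python3 - <<'E'
from cell import arm
from h import *
f=arm.grab_frame("top");g=arm.grab_frame("scene")
print(proj(f,[[.207,.642,.245],[0,0,0]]),proj(g,[[.207,.642,.245]]))
print(ray(f,[[237,163],[308,162],[313,256],[240,259],[268,204],[404,218],[455,232],[482,290],[482,180]],0).round(3))
a=f["img"][145:270,230:490,::-1];b=g["img"][140:300,200:460,::-1]
cv2.imwrite("pics/c1.png",cv2.resize(a,None,fx=3,fy=3,interpolation=cv2.INTER_CUBIC))
cv2.imwrite("pics/c2.png",cv2.resize(b,None,fx=3,fy=3,interpolation=cv2.INTER_CUBIC))
E
```

```text
[[ 51.33914551 404.96941295]
 [437.51757653 468.1112088 ]] [[122.84508755 490.36003035]]
[[ 0.631  0.393  0.   ]
 [ 0.629  0.244  0.   ]
 [ 0.433  0.238  0.   ]
 [ 0.431  0.388  0.   ]
 [ 0.543  0.329  0.   ]
 [ 0.505  0.05   0.   ]
 [ 0.473 -0.054  0.   ]
 [ 0.354 -0.104  0.   ]
 [ 0.58  -0.119  0.   ]]
```

View pics/c1.png

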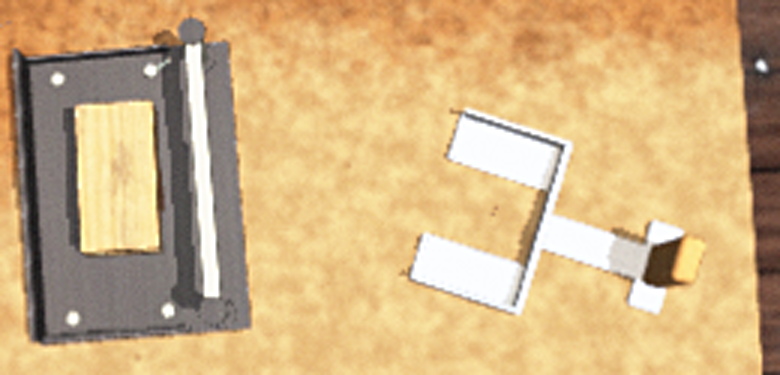

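View pics/c2.png

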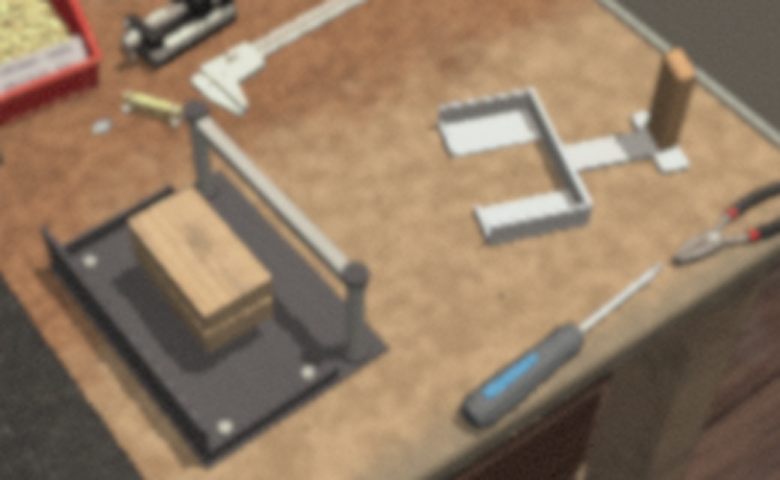

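```bash
cat > fit.py <<'E'
from cell import arm
from h import *
f=arm.grab_frame("top");g=arm.grab_frame("scene")
T=lambda a:(np.float64(a)+.5)/3-.5
def fit(name,p0,LT,uT,LS,uS):
    uT=T(uT)+[230,145];uS=T(uS)+[200,140]
    def r(p): return np.r_[proj(f,pose(p,LT))-uT,proj(g,pose(p,LS))-uS].ravel()
    s=least_squares(r,p0,loss="soft_l1",f_scale=1)
    print(name,s.x[:2].round(4),np.degrees(s.x[2]).round(2));print(r(s.x).reshape(-1,2).round(1).tolist())
    return s.x
P=np.pi/2
sc=fit("scoop",[.5,.05,P],[[-37,-59,23],[-37,59,23],[-120,0,86],[36,-59,23]],[[571,143],[517,314],[688,259],[465,110]],
 [[-37,-59,23],[-37,59,23],[-120,0,86],[36,-59,23]],[[531,91],[588,205],[680,64],[440,105]])
rk=fit("rack",[.53,.31,P],[[-75,-100,3],[-75,100,3],[70,100,3],[-55,-88,89]],[[230,42],[250,327],[40,342],[192,30]],
 [[-75,100,3],[-55,-88,89],[-55,88,89],[70,100,3]],[[385,348],[195,108],[355,272],[208,463]])
B=[[25,-47.5,66],[-25,-47.5,66],[-25,47.5,66],[25,47.5,66]]
bl=fit("blk",[.53,.31,P],B,[[75,103],[153,100],[160,248],[82,254]],[B[1],B[0],B[3],B[2]],[[190,188],[130,218],[207,317],[271,278]])
def box(x0,x1,y0,y1,z0,z1):
    c=[[x,y,z] for z in(z0,z1) for x,y in((x0,y0),(x1,y0),(x1,y1),(x0,y1))]
    return c,[(0,1),(1,2),(2,3),(3,0),(4,5),(5,6),(6,7),(7,4),(0,4),(1,5),(2,6),(3,7)]
W=[(sc,box(-37,36,-59,59,0,23),(0,0,255)),(sc,box(-128,-112,-15,15,0,86),(0,0,255)),(rk,box(-75,70,-100,100,0,3),(0,255,0)),(rk,box(-60,-50,-88,88,72,84),(255,0,0)),(bl,box(-25,25,-47.5,47.5,26,66),(255,255,0))]
def draw(fr,o,sz):
    im=cv2.resize(fr["img"][o[1]:o[1]+sz[1],o[0]:o[0]+sz[0],::-1],None,fx=3,fy=3,interpolation=cv2.INTER_CUBIC)
    for p,(c,e),col in W:
        q=(proj(fr,pose(p,c))-o+.5)*3-.5
        for a,b in e: cv2.line(im,tuple(map(int,q[a].round())),tuple(map(int,q[b].round())),col,1)
    return im
A=draw(f,(230,145),(260,125));C=draw(g,(200,140),(260,160))
im=np.vstack([A,C]);cv2.imwrite("pics/ov.png",cv2.resize(im,None,fx=.7,fy=.7,interpolation=cv2.INTER_AREA))
E
python3 fit.py
```

```text
scoop [0.51   0.0746] 69.65
[[-0.4, 0.9], [0.0, -0.4], [0.4, 1.2], [0.5, 0.5], [-0.3, -0.8], [-0.3, -0.4], [-0.4, -0.7], [-0.5, 0.2]]
rack [0.5325 0.3167] 92.84
[[0.1, -0.5], [0.6, 0.8], [-0.2, 1.0], [0.5, 0.3], [0.9, -0.8], [-0.5, -0.9], [-0.8, -0.6], [-1.7, 1.3]]
blk [0.534  0.3182] 91.95
[[0.3, 1.6], [-0.0, 0.9], [0.1, 0.6], [0.1, 0.2], [0.1, -1.6], [-1.7, 0.0], [-1.2, -0.8], [0.0, -0.9]]
```

View pics/ov.png

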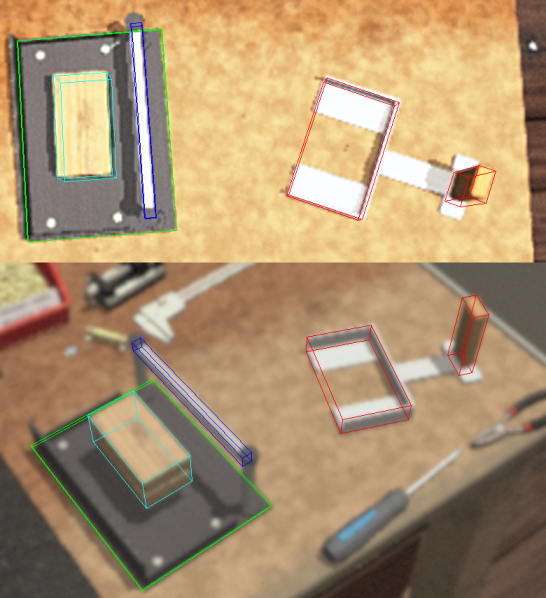

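```bash
cat > m.py <<'E'
import numpy as np,sys
# usage: m.py x y z psi  x y z psi ... successive world TCP poses (m,deg); prints shift/turn per leg
a=np.float64(sys.argv[1:]).reshape(-1,4)
for p,q in zip(a,a[1:]):
    d=(q-p)*1000;c,s=np.cos(np.radians(p[3])),np.sin(np.radians(p[3]))
    print("turn_z",round(-np.radians(q[3]-p[3]),4),"shift",np.round([c*d[0]+s*d[1],s*d[0]-c*d[1],-d[2]],1))
E
python3 m.py .207 .642 .245 -17.865  .42 .31 .18 -20.35  .4683 -.0379 .14 -20.35  .4683 -.0379 .057 -20.35
python3 - <<'E'
import numpy as np
t=np.radians(92.6);o=np.array([.5332,.3172])
for d in(0,160,200): print(d,(o-(d+120)/1e3*np.array([np.cos(t),np.sin(t)])).round(4))
E
```

```text
turn_z 0.0434 shift [304.6 250.6  65. ]
turn_z -0.0 shift [166.3 309.4  40. ]
turn_z -0.0 shift [ 0. -0. 83.]
0 [0.5386 0.1973]
160 [0.5459 0.0375]
200 [ 0.5477 -0.0025]
```

Emit:
carry_out(
  motion=[
    [0,0,0.043,38,31,8,1],
    [0,0,0.043,76,62,16,1],
    [0,0,0.043,108,88,23,1],
    [0,0,0.043,140,115,30,1],
    [0,0,0.043,172,141,37,1],
    [0,0,0.043,204,168,44,1],
    [0,0,0.043,236,194,50,1],
    [0,0,0.043,268,220,57,1],
    [0,0,0.043,305,250.5,65,1],
    [0,0,0.043,305,250.5,65,1],
  ],
)

```text
time: 1.13
tool_pos: [0.4213, 0.3072, 0.1798]
tcp_rot: [180.0, 0.0, -20.4]
force: [0.5, 0.2, 0.3]
gripper_width: 1.0
grip_force: 0.0
```

Emit:
carry_out(
  motion=[
    [0,0,0,18,34,4,1],
    [0,0,0,36,68,8,1],
    [0,0,0,54,102,12,1],
    [0,0,0,73,137,17,1],
    [0,0,0,92,172,22,1],
    [0,0,0,111,207,27,1],
    [0,0,0,130,242,32,1],
    [0,0,0,148,277,36,1],
    [0,0,0,166.5,309.5,40,1],
    [0,0,0,166.5,309.5,40,1],
  ],
)

```text
time: 1.97
tool_pos: [0.4686, -0.0426, 0.1395]
tcp_rot: [179.9, 0.1, -20.6]
force: [-0.5, 0.2, 0.4]
gripper_width: 1.003
grip_force: 0.0
```

Emit:
carry_out(
  motion=[
    [0,0,0,0,0,0,1],
    [0,0,0,0,0,0,1],
  ],
)

```text
time: 2.13
tool_pos: [0.4692, -0.0379, 0.1404]
tcp_rot: [-180.0, -0.0, -20.4]
force: [0.6, 0.1, 0.6]
gripper_width: 1.0
grip_force: 0.0
```

Settled on target. Descend and close.

Emit:
carry_out(
  motion=[
    [0,0,0,-1,0,15,1],
    [0,0,0,-1,0,35,1],
    [0,0,0,-1,0,55,1],
    [0,0,0,-1,0,70,1],
    [0,0,0,-1,0,80,1],
    [0,0,0,-1,0,83,1],
    [0,0,0,-1,0,83,1],
    [0,0,0,-1,0,83,0],
    [0,0,0,-1,0,83,-0.4],
    [0,0,0,-1,0,83,-1],
  ],
  force=90,
)

```text
time: 2.97
tool_pos: [0.4688, -0.0368, 0.0581]
tcp_rot: [-179.9, -0.1, -20.3]
force: [-0.4, -0.1, -0.5]
gripper_width: 0.602
grip_force: 0.0
```

Emit:
carry_out(
  motion=[
    [0,0,0,0,0,0,-1],
    [0,0,0,0,0,0,-1],
    [0,0,0,0,0,0,-1],
    [0,0,0,0,0,0,-1],
    [0,0,0,0,0,0,-1],
    [0,0,0,0,0,0,-1],
  ],
  force=90,
)

```text
time: 3.47
tool_pos: [0.4685, -0.0374, 0.0578]
tcp_rot: [-180.0, -0.0, -20.3]
force: [-0.6, 1.0, 6.5]
gripper_width: 0.181
grip_force: 88.3
```

```bash
python3 m.py .4680 -.0379 .057 -20.35 .4680 -.0379 .107 -20.35 .5459 .0375 .107 2.6 .5459 .0375 .067 2.6 .5386 .1973 .067 2.6
```

```text
turn_z -0.0 shift [  0.  -0. -50.]
turn_z -0.4006 shift [ 46.8 -97.8  -0. ]
turn_z -0.0 shift [ 0.  0. 40.]
turn_z -0.0 shift [  -0. -160.   -0.]
```

Emit:
carry_out(
  motion=[
    [0,0,0,0,0,-1,-1],
    [0,0,0,0,0,-3,-1],
    [0,0,0,0,0,-8,-1],
    [0,0,0,0,0,-15,-1],
    [0,0,0,0,0,-24,-1],
    [0,0,0,0,0,-33,-1],
    [0,0,0,0,0,-41,-1],
    [0,0,0,0,0,-47,-1],
    [0,0,0,0,0,-50,-1],
    [0,0,0,0,0,-50,-1],
  ],
  force=110,
)

```text
time: 4.3
tool_pos: [0.4687, -0.0371, 0.1083]
tcp_rot: [-179.9, -0.1, -20.3]
force: [0.3, -0.4, -2.0]
gripper_width: 0.173
grip_force: 107.1
```

Emit:
carry_out(
  motion=[
    [0,0,-0.03,3,-7,0,-1],
    [0,0,-0.08,9,-19,0,-1],
    [0,0,-0.13,15,-32,0,-1],
    [0,0,-0.18,21,-44,0,-1],
    [0,0,-0.23,27,-56,0,-1],
    [0,0,-0.28,33,-68,0,-1],
    [0,0,-0.33,38,-80,0,-1],
    [0,0,-0.375,43,-91,0,-1],
    [0,0,-0.4006,46.8,-97.8,0,-1],
    [0,0,-0.4006,46.8,-97.8,0,-1],
  ],
)

```text
time: 5.13
tool_pos: [0.5472, 0.0392, 0.1066]
tcp_rot: [180.0, 0.0, 2.8]
force: [0.0, -0.3, -1.8]
gripper_width: 0.174
grip_force: 107.2
```

Emit:
carry_out(
  motion=[
    [0,0,0,0,0,3,-1],
    [0,0,0,0,0,9,-1],
    [0,0,0,0,0,17,-1],
    [0,0,0,0,0,25,-1],
    [0,0,0,0,0,33,-1],
    [0,0,0,0,0,38,-1],
    [0,0,0,0,0,40,-1],
    [0,0,0,0,0,40,-1],
    [0,0,0,0,0,40,-1],
  ],
)

```text
time: 5.88
tool_pos: [0.5461, 0.0382, 0.0673]
tcp_rot: [180.0, 0.0, 2.6]
force: [0.0, 0.4, -2.4]
gripper_width: 0.174
grip_force: 107.2
```

```bash
cat > look.py <<'E'
import sys
from cell import arm
from h import *
n=sys.argv[1]
f=arm.grab_frame("top");g=arm.grab_frame("scene");s=arm.read_state();print(s["tool_pos"],s["tcp_rot"],s["force"],s["time"])
A=cv2.resize(f["img"][140:275,230:490,::-1],None,fx=3,fy=3,interpolation=cv2.INTER_CUBIC)
B=cv2.resize(g["img"][140:300,200:460,::-1],None,fx=3,fy=3,interpolation=cv2.INTER_CUBIC)
cv2.imwrite(f"pics/{n}.png",np.vstack([A,B])[:,:] if 0 else cv2.resize(np.vstack([A,B]),None,fx=2/3,fy=2/3,interpolation=cv2.INTER_AREA))
E
python3 look.py p1
```

```text
[0.54634546 0.03826197 0.06766368] [-1.79991319e+02 -3.59562791e-02  2.62955973e+00] [-0.05255096 -0.30869713 -2.40773323] 5.9833
```

View pics/p1.png

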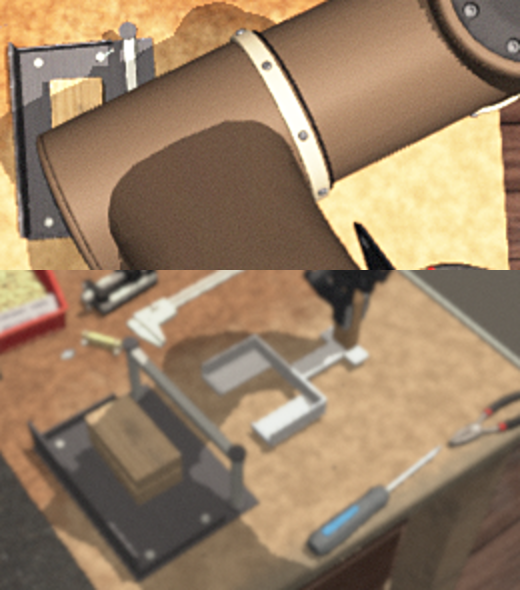

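```bash
python3 - <<'E'
from cell import arm
from h import *
g=arm.grab_frame("scene")
L=np.float64([[-37,-59,33.5],[-37,59,33.5],[36,-59,33.5],[36,59,33.5]])
u=np.float64([[258,67],[326,132],[202,88],[252,161]])/2+[200,140]-.25
t=np.radians(92.6);p=[.5332-.16*np.cos(t),.3172-.16*np.sin(t),t]
print(p[:2],(proj(g,pose(p,L))-u).round(1))
s=least_squares(lambda q:(proj(g,pose(q[:3],L+[0,0,0]))-u).ravel(),p);print(s.x[:2],np.degrees(s.x[2]),s.fun.round(1))
E
```

```text
[np.float64(0.5404580781006806), np.float64(0.1573647088334856)] [[-1.6 -1.3]
 [-0.5 -1.9]
 [-0.1  2.7]
 [ 9.3  0.3]]
[0.54273239 0.16038722] 85.09962322111214 [ 0.8 -1.5 -3.8  1.1  0.  -0.1  3.   0.4]
```

```bash
cat > ov2.py <<'E'
import sys
from cell import arm
from h import *
# args: name x y yaw u(mm)
n=sys.argv[1];x,y,yaw,u=map(float,sys.argv[2:6]);o=np.array([int(sys.argv[6]),int(sys.argv[7])])
g=arm.grab_frame("scene");k=6
im=cv2.resize(g["img"][o[1]:o[1]+95,o[0]:o[0]+130,::-1],None,fx=k,fy=k,interpolation=cv2.INTER_CUBIC)
p=[x,y,np.radians(yaw)]
def line(L,c):
    q=((proj(g,pose(p,np.float64(L)+[0,0,u]))-o+.5)*k-.5).round().astype(int)
    cv2.polylines(im,[q.reshape(-1,1,2)],False,c,1)
R=(0,0,255)
line([[36,-59,23],[-37,-59,23],[-37,59,23],[36,59,23],[36,59,0],[36,27,0]],R)
line([[36,-59,23],[36,-59,0],[36,-27,0],[-35,-27,3]],R);line([[36,27,0],[-35,27,3]],R)
cv2.imwrite(f"pics/{n}.png",im)
E
python3 ov2.py p2 .5405 .1574 92.6 10.5 290 155
```

```text
(no output)
```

View pics/p2.png

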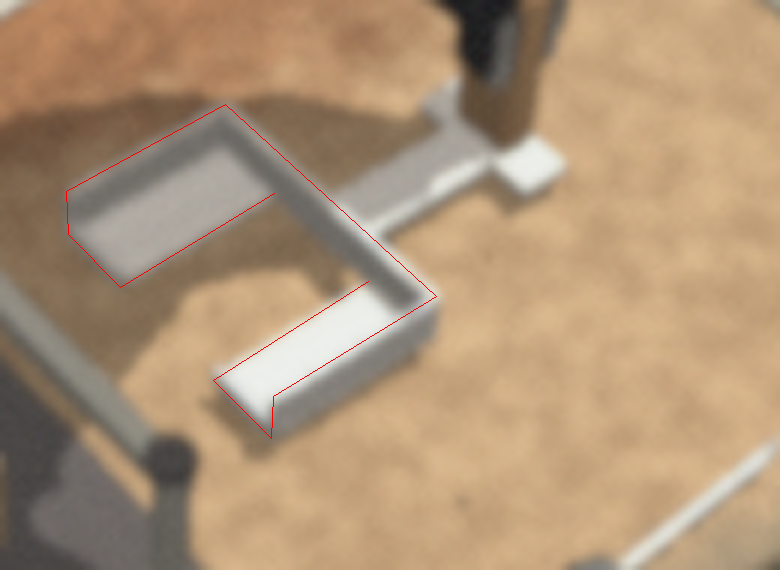

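The overlay matches the scoop (back corners at crop 226,105 and 436,296) to about 1 px, level and lined up. Now slide in.

Emit:
carry_out(
  motion=[
    [0,0,0,0,-2,0,-1],
    [0,0,0,0,-7,0,-1],
    [0,0,0,0,-14,0,-1],
    [0,0,0,0,-23,0,-1],
    [0,0,0,0,-32,0,-1],
    [0,0,0,0,-41,0,-1],
    [0,0,0,0,-50,0,-1],
    [0,0,0,0,-59,0,-1],
    [0,0,0,0,-68,0,-1],
    [0,0,0,0,-77,0,-1],
  ],
)

```text
time: 6.92
tool_pos: [0.5424, 0.1161, 0.0673]
tcp_rot: [180.0, 0.0, 2.6]
force: [0.1, 0.6, -2.4]
gripper_width: 0.175
grip_force: 107.2
```

Emit:
carry_out(
  motion=[
    [0,0,0,0,-8,0,-1],
    [0,0,0,0,-17,0,-1],
    [0,0,0,0,-26,0,-1],
    [0,0,0,0,-35,0,-1],
    [0,0,0,0,-44,0,-1],
    [0,0,0,0,-53,0,-1],
    [0,0,0,0,-62,0,-1],
    [0,0,0,0,-71,0,-1],
    [0,0,0,0,-79,0,-1],
    [0,0,0,0,-83,0,-1],
  ],
)

```text
time: 7.75
tool_pos: [0.5388, 0.1992, 0.0673]
tcp_rot: [-180.0, -0.0, 2.7]
force: [-0.0, 0.7, -1.0]
gripper_width: 0.173
grip_force: 107.2
```

Emit:
carry_out(
  motion=[
    [0,0,0,0,0,0,-1],
    [0,0,0,0,0,0,-1],
    [0,0,0,0,0,0,-1],
  ],
)

```text
time: 8.0
tool_pos: [0.5386, 0.1977, 0.0672]
tcp_rot: [180.0, 0.0, 2.6]
force: [-0.2, 0.1, -1.8]
gripper_width: 0.175
grip_force: 107.2
```

```bash
python3 ov2.py p3 .5332 .3172 92.6 10.5 225 185
```

```text
(no output)
```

View pics/p3.png

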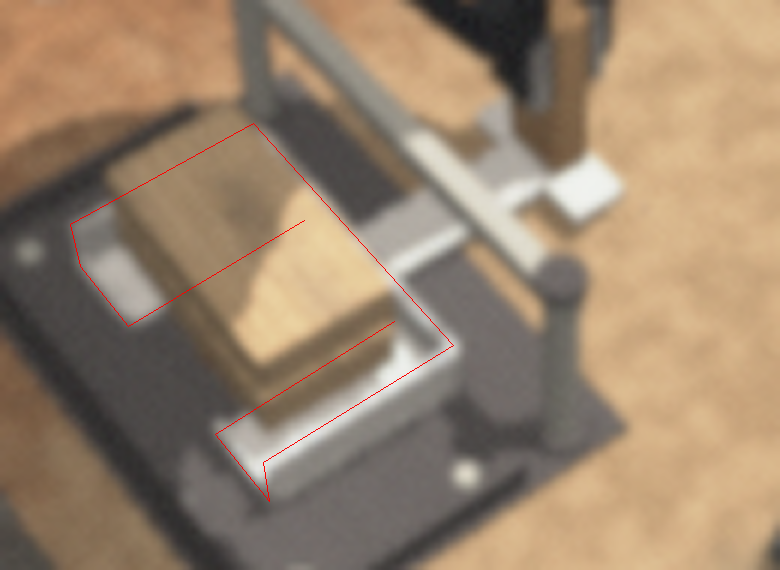

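The scoop is in under the intact stack, with no contact force. Lift to underside ≈39 mm.

Emit:
carry_out(
  motion=[
    [0,0,0,0,0,-3,-1],
    [0,0,0,0,0,-7,-1],
    [0,0,0,0,0,-10,-1],
    [0,0,0,0,0,-13,-1],
    [0,0,0,0,0,-16,-1],
    [0,0,0,0,0,-20,-1],
    [0,0,0,0,0,-24,-1],
    [0,0,0,0,0,-27,-1],
    [0,0,0,0,0,-29,-1],
    [0,0,0,0,0,-29,-1],
  ],
)

```text
time: 8.88
tool_pos: [0.5389, 0.1982, 0.0969]
tcp_rot: [-180.0, -0.0, 2.6]
force: [-0.4, 0.2, -3.4]
gripper_width: 0.175
grip_force: 107.1
```

Emit:
carry_out(
  motion=[
    [0,0,0,0,0,0,-1],
    [0,0,0,0,0,0,-1],
  ],
)

```text
time: 9.05
tool_pos: [0.5386, 0.1979, 0.0961]
tcp_rot: [180.0, 0.0, 2.6]
force: [-0.6, 0.6, -3.2]
gripper_width: 0.175
grip_force: 107.1
```

```bash
python3 ov2.py p4 .5332 .3172 92.6 39.5 225 175
```

```text
(no output)
```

View pics/p4.png

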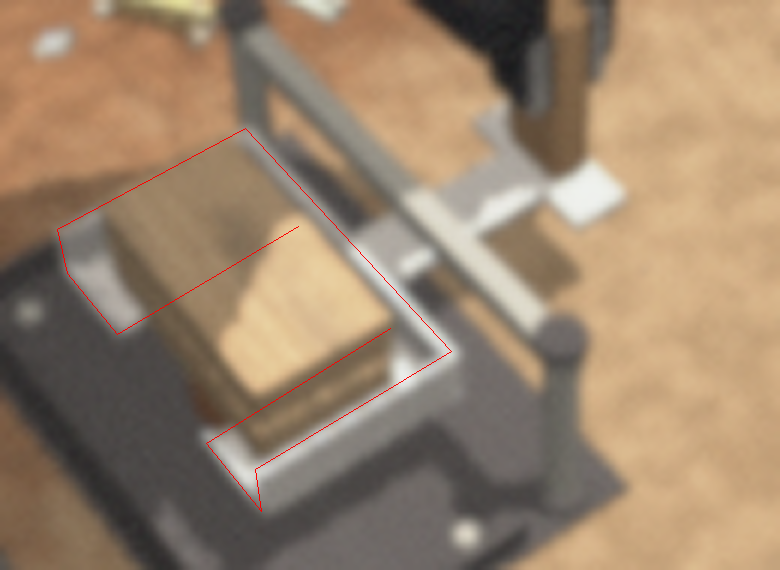

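Both blocks are lifted and level (scoop rim matches the 39.5 mm overlay). Draw back slowly under the bar.

Emit:
carry_out(
  motion=[
    [0,0,0,0,1,0,-1],
    [0,0,0,0,4,0,-1],
    [0,0,0,0,8,0,-1],
    [0,0,0,0,13,0,-1],
    [0,0,0,0,18,0,-1],
    [0,0,0,0,23,0,-1],
    [0,0,0,0,28,0,-1],
    [0,0,0,0,33,0,-1],
    [0,0,0,0,38,0,-1],
    [0,0,0,0,43,0,-1],
  ],
)

```text
time: 9.93
tool_pos: [0.5408, 0.1545, 0.0963]
tcp_rot: [-180.0, -0.0, 2.6]
force: [0.1, 1.3, -2.8]
gripper_width: 0.168
grip_force: 107.1
```

Emit:
carry_out(
  motion=[
    [0,0,0,0,5,0,-1],
    [0,0,0,0,10,0,-1],
    [0,0,0,0,15,0,-1],
    [0,0,0,0,20,0,-1],
    [0,0,0,0,25,0,-1],
    [0,0,0,0,30,0,-1],
    [0,0,0,0,35,0,-1],
    [0,0,0,0,40,0,-1],
    [0,0,0,0,45,0,-1],
    [0,0,0,0,50,0,-1],
  ],
)

```text
time: 10.77
tool_pos: [0.543, 0.1046, 0.0964]
tcp_rot: [-180.0, -0.0, 2.6]
force: [0.3, -0.4, -2.2]
gripper_width: 0.174
grip_force: 108.0
```

Emit:
carry_out(
  motion=[
    [0,0,0,0,5,0,-1],
    [0,0,0,0,10,0,-1],
    [0,0,0,0,15,0,-1],
    [0,0,0,0,20,0,-1],
    [0,0,0,0,25,0,-1],
    [0,0,0,0,30,0,-1],
    [0,0,0,0,35,0,-1],
    [0,0,0,0,40,0,-1],
    [0,0,0,0,44,0,-1],
    [0,0,0,0,47,0,-1],
  ],
)

```text
time: 11.6
tool_pos: [0.5451, 0.0576, 0.0963]
tcp_rot: [180.0, 0.0, 2.6]
force: [-0.3, -1.3, -1.7]
gripper_width: 0.171
grip_force: 108.0
```

Emit:
carry_out(
  motion=[
    [0,0,0,0,3,0,-1],
    [0,0,0,0,9,0,-1],
    [0,0,0,0,16,0,-1],
    [0,0,0,0,24,0,-1],
    [0,0,0,0,32,0,-1],
    [0,0,0,0,40,0,-1],
    [0,0,0,0,48,0,-1],
    [0,0,0,0,55,0,-1],
    [0,0,0,0,60,0,-1],
    [0,0,0,0,60,0,-1],
  ],
)

```text
time: 12.43
tool_pos: [0.5478, -0.0028, 0.0962]
tcp_rot: [180.0, 0.0, 2.6]
force: [0.3, 1.3, -1.6]
gripper_width: 0.172
grip_force: 107.9
```

Emit:
carry_out(
  motion=[
    [0,0,0,0,0,2,-1],
    [0,0,0,0,0,7,-1],
    [0,0,0,0,0,13,-1],
    [0,0,0,0,0,19,-1],
    [0,0,0,0,0,25,-1],
    [0,0,0,0,0,31,-1],
    [0,0,0,0,0,35,-1],
    [0,0,0,0,0,37,-1],
    [0,0,0,0,0,38,-1],
    [0,0,0,0,0,39,-1],
  ],
)

```text
time: 13.27
tool_pos: [0.5476, -0.0019, 0.0579]
tcp_rot: [180.0, 0.0, 2.6]
force: [-7.2, 0.9, 16.2]
gripper_width: 0.174
grip_force: 110.5
```

Emit:
carry_out(
  motion=[
    [0,0,0,0,0,0,-1],
    [0,0,0,0,0,0,-1],
    [0,0,0,0,0,0,-1],
  ],
)

```text
time: 13.52
tool_pos: [0.5477, -0.0019, 0.0579]
tcp_rot: [180.0, -0.0, 2.6]
force: [-4.6, 0.3, 6.2]
gripper_width: 0.174
grip_force: 108.7
```

```bash
sed -i 's/0:275/0:275/' look.py; python3 look.py p5
```

```text
[ 0.54773279 -0.00188041  0.05791097] [ 1.79996276e+02 -2.65896051e-03  2.63416691e+00] [-3.83234115 -0.33015528  6.41526718] 13.6167
```

View pics/p5.png

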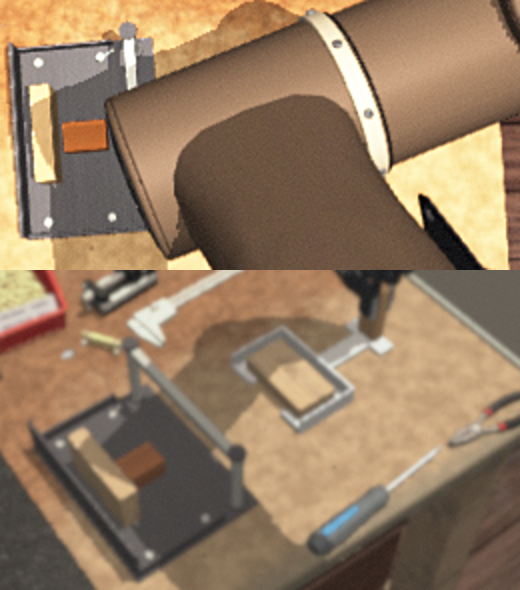

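The last picture shows the upper block in the rack between pedestal and fence, and the other block flat in the scoop on the bench. Release and retreat.

Emit:
carry_out(
  motion=[
    [0,0,0,0,0,-0.5,-1],
    [0,0,0,0,0,-0.5,-0.6],
    [0,0,0,0,0,-0.5,-0.4],
    [0,0,0,0,0,-0.5,0],
    [0,0,0,0,0,-0.5,0.4],
    [0,0,0,0,0,-0.5,0.4],
    [0,0,0,0,0,-0.5,0.4],
    [0,0,0,0,0,-0.5,0.4],
  ],
  force=20,
)

```text
time: 14.28
tool_pos: [0.5479, -0.0018, 0.0578]
tcp_rot: [180.0, -0.0, 2.6]
force: [-0.0, 0.3, 0.0]
gripper_width: 0.703
grip_force: 0.0
```

Emit:
carry_out(
  motion=[
    [0,0,0,0,0,-4,0.4],
    [0,0,0,0,0,-12,0.4],
    [0,0,0,0,0,-25,0.4],
    [0,0,0,0,0,-40,0.4],
    [0,0,0,0,0,-55,0.4],
    [0,0,0,0,0,-70,0.4],
    [0,0,0,0,0,-85,0.4],
    [0,0,0,0,0,-100,0.4],
    [0,0,0,0,0,-100,0.4],
    [0,0,0,0,0,-100,0.4],
  ],
)

```text
time: 15.12
tool_pos: [0.5485, -0.0016, 0.1594]
tcp_rot: [-180.0, -0.2, 2.6]
force: [0.4, -0.0, -0.5]
gripper_width: 0.703
grip_force: 0.0
```

```bash
python3 - <<'E'
from cell import arm
import cv2,numpy as np
s=arm.read_state();print(s["tool_pos"],s["gripper_width"],s["force"])
a=cv2.imread("pics/p5.png")[270:].astype(int)
f=arm.grab_frame("scene")["img"][140:300,200:460,::-1]
b=cv2.resize(cv2.resize(f,None,fx=3,fy=3,interpolation=cv2.INTER_CUBIC),(520,320),interpolation=cv2.INTER_AREA).astype(int)
d=abs(a-b[:a.shape[0]]).max(2)
print("pan",d[60:160,240:350].mean(),"rack",d[150:300,40:240].mean())
g=lambda i:cv2.Canny(i.astype(np.uint8)[60:160,240:350],30,90).astype(np.float32)
print(cv2.phaseCorrelate(g(a),g(b)))
E
```

```text
[ 0.54847086 -0.00159378  0.15936104] 0.7031236112771088 [ 0.4170412  -0.02633324 -0.53656097]
pan 11.604090909090909 rack 9.143066666666666
((-0.25161800440459814, -0.15396342561090393), 0.6655375857353211)
```

The scoop did not move on release.

```bash
python3 -c "
from cell import arm
print(arm.job_done())"
```

```text
the job is handed in; nothing more can be done
None
```

The job is done and handed in at about 15 s: the bar swept the upper block off into the rack, where it stands on edge between pedestal and fence, and the scoop is on the bench clear of the rack with the lower block lying flat in it.

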